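# Snap the clip-on thermometer onto the hot-water pipe and slide it up to the valve

### The arm

A 7-joint arm with a two-finger parallel gripper is mounted at the origin on the work surface. World frame = base frame: x ahead of the robot, y to its left, z up, the work surface at z = 0. Lengths are in m, angles in rad, forces in N, time in s.
With the tool pointing down it reaches from about 0.425 to 0.875 m from the base axis. Payload 8.4 kg.
Tool frame: the origin (TCP) lies midway between the tips of the shut fingers; the grasp point (between the pads) lies 19 mm behind it; z points along the fingers, y is the direction in which the jaws open and shut (so a half turn about z gives the same grasp; the last joint's range is limited). The gripper opens to 87 mm and grips with 3 to 60 N. Pads are 19 mm wide; open, the fingers measure 117 mm over their backs; the gripper's body (75 mm by 190 mm) begins 51 mm behind the grasp point.
Start: joints at [1.097, 0.333, 0.04, 1.465, -0.013, 1.343, -0.059], TCP at [0.238, -0.605, 0.223] pointing down, gripper open.
Joint ranges: [-2.58, 2.58], [-0.38, 2.09], [-1.3, 1.39], [0.25, 2.4], [-1.5, 4.64], [0.08, 2.09], [-2.65, 2.65]. Speed limits (rad/s): [2.22, 2.22, 2.79, 2.79, 3.14, 3.14, 3.14].

### API

Orientations are given as a 3x3 rotation matrix whose columns are the frame's x, y, z axes.
In Python, from bench import r gives the robot as it stands.
- The arm moves only by the tool move_arm, never from a script. Its argument "moves" is a list of rows, each a list of 2 entries, a list of its own where there are three numbers: the shift along the world's x, y, z in m, then the turn, a rotation vector about the world's x, y, z in degrees. In form: [[[tx, ty, tz], [wx, wy, wz]], ...]. A call has 1 to 20 rows; each row shifts and turns the commanded pose from where the row before left it; what a row does not reach is not made up. A row lasts 1/12 s, in which the tool goes at most 41.7 mm and 7.16 degrees, less where a joint would pass 70% of its speed; a pose out of reach is approached as far as the arm can. A call with a gripper value outside its range is refused whole. "gripper" is the finger opening in m, from 0 to 0.087, set as the call begins (left out, the last holds). The fingers move at their own pace and stop on an object; "newtons" is the grip in N (left out, the last holds). Time passes only in rows, so rows that do not move let the fingers close. It gives the time, the measured TCP pose, the force and the opening at its end, in the units of the state.
- r.sense(): the state, without advancing time (a new reading comes with each control period).
- r.read_camera(name): name is "scene" or "side" or "wrist"; returns (picture, depth): 480x640x3 uint8, red, green, blue; 480x640 float32, m along the optical axis (not along the pixel's ray), 0 where there is no reading.
- r.get_calibration(name): a dict with "intrinsics" (3x3 intrinsics, pixels), "rvec" (rotation vector, rad) and "tvec" (3), from world to camera coordinates, as OpenCV has them; the wrist camera has in their place "mount" (4x4, takes a point from camera to tool coordinates, whose origin is the TCP and whose axes are the flange's). Camera axes: x right, y down, z forward; pixel columns grow to the right and rows downward; lengths in m; the calibration is good to about 2 mm. A picture is of the moment at which its call begins: read the wrist's pose just before it. get_calibration takes no time and is no camera call.
- r.sign_off(): hands the job in, once; it reports no verdict.
The state is a dict: "time_s": time; "joint_pos": joint angles; "joint_vel": joint speeds; "joint_torque": joint torques, N m; "position": TCP position; "eef_rot": TCP orientation; "contact_force": force on the tool from outside, world axes, zero at the start; "moment": the same for the moment, N m; "grip_width": finger opening in m.
Only numpy, scipy, OpenCV 4.12 (cv2) and the standard library are available. Lean on these libraries where they do the work, as an engineer would, in place of code of your own. Each camera call takes 0.05 s, during which the arm holds its last target. There are 200 camera calls.

### The job

Fit the clip-on dial thermometer to the plastic hot-water pipe: hold it dial up, press its sprung clip straight down over the middle of the bare pipe until both arms snap past the widest point and it is fully home. Then slide it along the pipe until the clip rests against the valve's nut, and let go of it. The pipe is springy: bend it down no further than the snap needs, bring the clip gently against the nut, and leave the other things where they are.

Things in the scene. Friction and masses are not known exactly. Their poses are not given: they have to be found in the camera images.
- thermometer: Clip-on dial thermometer, black case, grey clip, about 70 g, 59 mm high, standing on its clip, mouth down, white dial facing up. Top to bottom: square case with the dial on top; neck 20 x 20 mm; saddle and two sprung arms, 24 mm long along the channel, about 28 mm wide over the arms. Origin: centre of its underside (arm tips); z up through the dial, y along the channel the pipe will lie in, x across it.
- case_centre (a point): Centre of the thermometer's square case, 42 x 42 mm and 16 mm high, 48 mm above the thermometer's origin: the place to grip. Fingers on the two faces that look along the thermometer's x and -x straddle the pipe and stay clear of it and of the valve.
- clip_seat (a point): Centre of the clip's round seat, 16 mm above the thermometer's origin; on the pipe's axis when fully home. Mouth 23 mm wide at the arm tips, throat 14.6 mm wide 7 mm below the seat. Pressing on takes 12 to 19 N, rising until the arms pass the pipe's widest point; then the force collapses and the clip pulls itself home. Once home it slides along the pipe against a few newtons.
- pipe: White plastic pipe, 20 mm diameter, level, between valve and clamp (420 mm between their centres). Origin: middle of the span, on the axis; y along it, z up; reads its present height. Springy: the middle gives down about 1.4 mm per newton and rises when let go, so it dips about 20 mm before the clip snaps; it kinks if bent down more than about 34 mm or knocked with over 50 N.
- run: Steel strip 50 x 580 x 4 mm on the counter under the pipe, with the pipe's fixed elbows at its ends. Origin: centre of the underside; y along the pipe. The unloaded pipe's axis lies 80 mm above it.
- valve: Brass ball valve on a post at one end of the span (either end). Origin: its centre, on the pipe's axis; y along the pipe. Hex nuts 33 mm across at both ends, flat faces 40 mm from the origin along y and -y. Butterfly handle on top: 31 mm above the axis, 21 mm each way along y. With the clip against the nut facing the span, the clip seat is 52 mm from this origin. Touch it with under 25 N.
- clamp: Steel pipe clamp with two ears on a post, at the other end of the span; 22 mm long along the pipe, 54 mm over the ears, top 16 mm above the pipe's axis. Origin: its centre, on the pipe axis.
- tumbler: Glass tumbler, 68 mm diameter at the rim, 92 mm high, upright; origin at the centre of its underside. Not to be disturbed.
- drive: Bare disk drive, 101 x 146 x 26 mm, lying flat beyond the pipe; origin at the centre of its underside. Not to be disturbed.
- canister: Round canister with a white lid, 88 mm diameter, 140 mm high; origin at the centre of its underside. Not to be disturbed.
- soap: Soap pump bottle, 64 mm diameter, 155 mm high; origin at the centre of its underside. Not to be disturbed.

How it is judged:
By the outcome, as a careful person would: the job done as asked, in the order asked, and still so for the second after the job is handed in, with the robot touching nothing.
It also fails if it takes over 70 s, if anything falls off the work surface, if the arm or the gripper's body presses on something with over 40 N, if the wrist force passes 120 N, or if a joint passes its speed limit or range.

## Working session

There is one attempt and no reset: what is moved stays moved. The work goes in short steps, Python scripts to look and compute and a tool call to move; the robot and the scene stay as the last step left them, time stands still between calls to the robot, and variables do not carry over. Pictures are saved under pics/ and viewed, about 8 in all and at most 12, crops included, and the job is handed in when it is done.

Besides the shell and the picture viewer there is one more tool, called in YAML: its name, and indented under it one key for each argument. move_arm: Moves the arm, as the interface text tells. Its arguments: {"type":"object","properties":{"moves":{"type":"array","items":{"type":"array"}},"gripper":{"type":"number"},"newtons":{"type":"number"}},"required":["moves"]}

```bash
mkdir -p pics; ls; cat > h.py <<'E'
import numpy as np, cv2
from bench import r
def cam(n):
    s=r.sense(); im,d=r.read_camera(n); c=r.get_calibration(n); K=np.array(c["intrinsics"])
    if n=="wrist":
        M=np.array(c["mount"]); T=np.eye(4); T[:3,:3]=s["eef_rot"]; T[:3,3]=s["position"]; W=T@M
    else:
        R=cv2.Rodrigues(np.array(c["rvec"],float))[0]; t=np.array(c["tvec"],float).ravel()
        W=np.eye(4); W[:3,:3]=R.T; W[:3,3]=-R.T@t
    return im,d,K,W
def cloud(d,K,W):
    v,u=np.mgrid[:d.shape[0],:d.shape[1]]
    P=np.stack([(u-K[0,2])/K[0,0]*d,(v-K[1,2])/K[1,1]*d,d],-1)
    return P@W[:3,:3].T+W[:3,3]
def ray(u,v,z,K,W):
    q=W[:3,:3]@np.array([(u-K[0,2])/K[0,0],(v-K[1,2])/K[1,1],1]); o=W[:3,3]
    return o+q*(z-o[2])/q[2]
def save(n,im): cv2.imwrite("pics/"+n+".png",im[...,::-1])
E
python3 - <<'E'
from h import *
for n in ["scene","side"]:
    im,d,K,W=cam(n); save(n+"1",im); np.savez(n+"1.npz",im=im,d=d,K=K,W=W); print(n,W.round(3),K[0,0],(d>0).mean())
print(r.sense())
E
```

```text
pics
scene [[ 0.     0.538 -0.843  1.528]
 [ 1.     0.011  0.007  0.008]
 [ 0.013 -0.843 -0.538  0.694]
 [ 0.     0.     0.     1.   ]] 440.97614665266514 0.99599609375
side [[-0.903 -0.212  0.373  0.02 ]
 [-0.428  0.485 -0.762  1.174]
 [-0.019 -0.848 -0.529  0.875]
 [ 0.     0.     0.     1.   ]] 616.791614901277 0.972431640625
{'time_s': 0.1, 'joint_pos': array([ 1.09678763,  0.33387271,  0.03987282,  1.46618612, -0.0133786 ,
        1.34328943, -0.05849969]), 'joint_vel': array([-0.00015981, -0.0014698 , -0.00153414, -0.00209495, -0.00099951,
        0.00170311,  0.00084341]), 'joint_torque': array([ 4.32722605e-03, -6.57809830e+01,  1.34017199e+00, -4.04712439e+01,
       -5.96904941e-02,  4.09190159e-02,  7.42659267e-05]), 'position': array([ 0.23777513, -0.6044932 ,  0.22172561]), 'eef_rot': array([[ 9.30581306e-01,  3.66084694e-01, -6.56372709e-04],
       [ 3.66085262e-01, -9.30580352e-01,  1.33764640e-03],
       [-1.21115674e-04, -1.48507711e-03, -9.99998890e-01]]), 'contact_force': array([-0.18066476,  0.40697279, -0.00846623]), 'moment': array([0.00332398, 0.04022026, 0.01384636]), 'grip_width': 0.08730349061070473}
```

View pics/scene1.png

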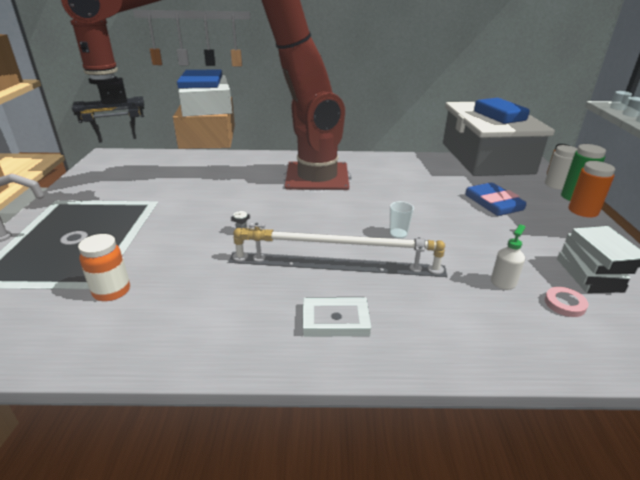

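View pics/side1.png

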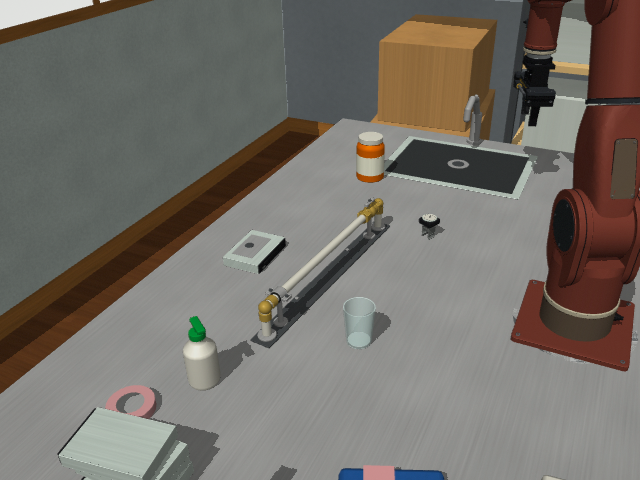

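The thermometer stands at scene (241,217) and side (429,218). The pipe runs from scene (240,236) to (437,247), and the brass valve looks to be at its left (−y) end. Tumbler (400,218), drive (336,316), canister (104,266) and soap (508,266) are all visible.

```bash
python3 - <<'E'
from h import *
S={n:np.load(n+"1.npz") for n in ["scene","side"]}
for n,z in S.items():
    P=cloud(z["d"],z["K"],z["W"]); im=z["im"].astype(int)
    hsv=cv2.cvtColor(z["im"],cv2.COLOR_RGB2HSV).astype(int)
    box=dict(scene=(205,225,265,255),side=(400,205,455,240))[n]
    u0,v0,u1,v1=dict(scene=(225,205,258,240),side=(412,206,446,240))[n]
    sub=P[v0:v1,u0:u1]; m=(sub[...,2]>.04)&(sub[...,2]<.075)&(sub[...,0]<.72)
    q=sub[m]; print(n,"therm",len(q),q.min(0).round(3),q.max(0).round(3),np.median(q,0).round(3))
    top=q[q[:,2]>.051]; print(" top",len(top),top.mean(0).round(4))
    # run region
    if n=="scene": reg=P[225:285,222:455]; 
    else: reg=P[190:350,240:395]
    q=reg[(reg[...,2]>.078)&(reg[...,2]<.1)&(reg[...,0]>.6)&(reg[...,0]<.9)]
    for lo in np.arange(-.35,.36,.05):
        s=q[(q[:,1]>=lo)&(q[:,1]<lo+.05)]
        if len(s): print(" pipe",lo.round(2),len(s),s.mean(0).round(4),s[:,2].max().round(4))
    # brass
    br=(hsv[...,0]>10)&(hsv[...,0]<28)&(hsv[...,1]>120)&(P[...,2]>.05)&(P[...,2]<.15)&(P[...,0]>.5)&(P[...,0]<.9)&(abs(P[...,1])<.4)
    k,l,st,c=cv2.connectedComponentsWithStats(br.astype(np.uint8))
    for i in range(1,k):
        if st[i,4]>15:
            g=P[l==i]; print(" brass",st[i],g.min(0).round(3),g.max(0).round(3))
    # others
    for nm,zz in [("tall",(.1,.2))]:
        g=(P[...,2]>.06)&(P[...,2]<.2)&(P[...,0]>.45)&(P[...,0]<1.1)&(abs(P[...,1])<.6)
        k,l,st,c=cv2.connectedComponentsWithStats(g.astype(np.uint8))
        for i in range(1,k):
            if st[i,4]>100:
                w=P[l==i]; print(" obj",st[i],w.min(0).round(3),w.max(0).round(3))
a=cv2.resize(S["scene"]["im"][200:280,222:302],(640,640)[:2],interpolation=cv2.INTER_CUBIC)[:600]
b=cv2.resize(S["side"]["im"][190:260,340:450],None,fx=5,fy=5,interpolation=cv2.INTER_CUBIC)
a=cv2.resize(a,(400,375)); o=np.zeros((375,800,3),np.uint8); o[:,:400]=a; o[:350,400:]=b[:350,:400]
save("zoom1",o)
E
```

```text
scene therm 208 [ 0.381 -0.247  0.043] [ 0.558 -0.162  0.075] [ 0.414 -0.215  0.06 ]
 top 170 [ 0.4331 -0.215   0.0613]
 pipe 0.25 54 [0.6062 0.2714 0.0852] 0.0911
 pipe 0.3 29 [0.6024 0.3163 0.0855] 0.0942
 brass [237 229  12   5  34] [ 0.543 -0.204  0.09 ] [ 0.557 -0.174  0.099]
 brass [261 231  10   4  31] [ 0.549 -0.14   0.091] [ 0.562 -0.116  0.098]
 obj [ 234  222  212   34 2052] [ 0.536 -0.214  0.06 ] [0.614 0.331 0.118]
 obj [496 224  30  48 809] [0.605 0.448 0.06 ] [0.672 0.509 0.159]
 obj [  79  234   47   49 1776] [ 0.646 -0.536  0.06 ] [ 0.729 -0.45   0.145]
side therm 209 [ 0.376 -0.242  0.04 ] [ 0.43  -0.189  0.065] [ 0.4   -0.213  0.055]
 top 145 [ 0.4011 -0.2159  0.0565]
 pipe 0.25 37 [0.6075 0.2697 0.0836] 0.0887
 pipe 0.3 9 [0.6025 0.3199 0.0861] 0.0903
 brass [358 198  25  25 291] [ 0.527 -0.212  0.051] [ 0.564 -0.106  0.107]
 brass [259 295  20  27 308] [0.575 0.275 0.052] [0.602 0.334 0.096]
 obj [356 132  29  34 850] [ 0.638 -0.542  0.06 ] [ 0.727 -0.445  0.144]
 obj [ 258  198  125  122 1813] [ 0.527 -0.212  0.06 ] [0.614 0.334 0.118]
 obj [ 183  316   35   54 1187] [0.603 0.453 0.06 ] [0.668 0.515 0.158]
```

View pics/zoom1.png

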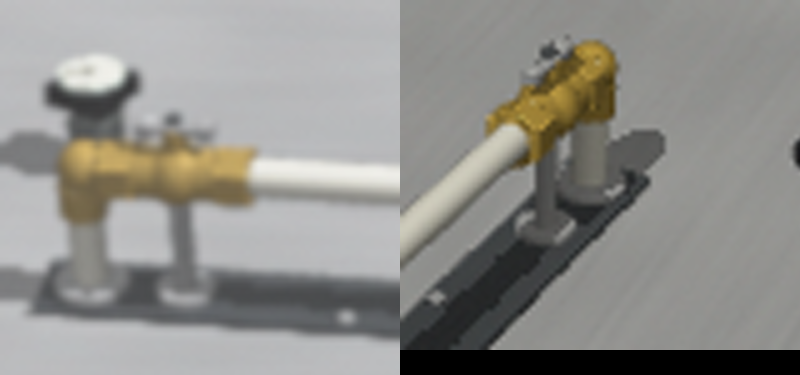

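Zoom: the valve with its butterfly handle is at the −y end and its nut faces +y. The thermometer stands behind it, dial up. Next I fit the pipe axis.

```bash
python3 - <<'E'
from h import *
for n in ["scene","side"]:
    z=np.load(n+"1.npz"); P=cloud(z["d"],z["K"],z["W"]); im=z["im"].astype(int)
    m=(P[...,2]>.07)&(P[...,2]<.1)&(P[...,0]>.5)&(P[...,0]<.65)&(P[...,1]>-.09)&(P[...,1]<.24)&(im.min(-1)>120)
    q=P[m]; A=np.c_[q[:,1],np.ones(len(q))]
    # ridge: top points per y bin
    px=[];
    for y in np.arange(-.08,.23,.02):
        s=q[abs(q[:,1]-y)<.01]
        if len(s)>5: px.append([y,(s[:,0].min()+s[:,0].max())/2,s[:,2].max(),s[:,0].max()-s[:,0].min()])
    px=np.array(px); print(n,len(q)); print(px.round(4)); print(np.polyfit(px[:,0],px[:,1],1))
    h=cv2.cvtColor(z["im"],cv2.COLOR_RGB2HSV).astype(int)
    # per-pixel centerline by rays at z=.08: mask centre
    vs,us=np.nonzero(m); C=[]
    if n=="scene":
        for u in np.unique(us): C.append(ray(u,vs[us==u].mean(),.08,z["K"],z["W"]))
    else:
        for v in np.unique(vs): C.append(ray(us[vs==v].mean(),v,.08,z["K"],z["W"]))
    C=np.array(C); p=np.polyfit(C[:,1],C[:,0],1); print("ray line x=%.4f y + %.4f"%tuple(p),"deg",np.degrees(np.arctan(p[0])))
    # run edges: dark strip at z~.004
    g=(P[...,2]<.012)&(P[...,2]>-.01)&(P[...,0]>.48)&(P[...,0]<.68)&(abs(P[...,1]-.06)<.34)&(im.max(-1)<95)
    k,l,st,c=cv2.connectedComponentsWithStats(g.astype(np.uint8)); i=1+st[1:,4].argmax(); w=P[l==i][:,:2].astype(np.float32); print("run",cv2.minAreaRect(w))
    br=(h[...,0]>10)&(h[...,0]<28)&(h[...,1]>120)&(P[...,2]>.06)&(P[...,2]<.11)&(P[...,0]>.5)&(P[...,0]<.62)&(P[...,1]<-.05)&(P[...,1]>-.3)
    print("brass ymax pct",np.percentile(P[br][:,1],[90,97,99,100]).round(4))
print(np.array(r.get_calibration("wrist")["mount"]).round(3),r.get_calibration("wrist")["intrinsics"])
E
```

```text
scene 998
[[-0.08    0.5563  0.0943  0.0195]
 [-0.06    0.5608  0.0932  0.0182]
 [-0.04    0.5599  0.0942  0.0175]
 [-0.02    0.5583  0.0941  0.0216]
 [ 0.      0.5657  0.0932  0.0179]
 [ 0.02    0.5651  0.0942  0.0181]
 [ 0.04    0.5686  0.0935  0.017 ]
 [ 0.06    0.5682  0.0936  0.0197]
 [ 0.08    0.5718  0.0941  0.0158]
 [ 0.1     0.5706  0.0937  0.0213]
 [ 0.12    0.5752  0.0936  0.0141]
 [ 0.14    0.5775  0.0936  0.0176]
 [ 0.16    0.5799  0.0949  0.0138]
 [ 0.18    0.58    0.0929  0.0173]
 [ 0.2     0.585   0.0945  0.0141]
 [ 0.22    0.5833  0.0935  0.0179]]
[0.09389822 0.56381174]
ray line x=0.0945 y + 0.5553 deg 5.400376874409748
run ((0.5713298320770264, 0.05761319398880005), (0.3888111710548401, 0.047203220427036285), 85.59101104736328)
brass ymax pct [-0.1215 -0.119  -0.1166 -0.1164]
side 675
[[-0.08    0.5516  0.0919  0.0177]
 [-0.06    0.5542  0.0915  0.0181]
 [-0.04    0.5562  0.0947  0.0192]
 [-0.02    0.5574  0.0931  0.0154]
 [ 0.      0.5603  0.0913  0.0182]
 [ 0.02    0.5603  0.0938  0.0157]
 [ 0.04    0.564   0.091   0.0154]
 [ 0.06    0.5651  0.093   0.0212]
 [ 0.08    0.5673  0.0932  0.0175]
 [ 0.1     0.5704  0.0915  0.018 ]
 [ 0.12    0.5712  0.0942  0.0155]
 [ 0.14    0.5739  0.0926  0.0181]
 [ 0.16    0.5748  0.091   0.0169]
 [ 0.18    0.5762  0.0931  0.0151]
 [ 0.2     0.5784  0.0927  0.0179]
 [ 0.22    0.5813  0.0926  0.0188]]
[0.09613242 0.55969404]
ray line x=0.0865 y + 0.5648 deg 4.943833768915383
run ((0.5646057724952698, 0.03403794765472412), (0.6310028433799744, 0.05562196671962738), 84.76876831054688)
brass ymax pct [-0.1146 -0.1098 -0.1082 -0.1062]
[[ 0.    -0.969 -0.248  0.068]
 [ 1.     0.    -0.    -0.001]
 [ 0.    -0.248  0.969 -0.164]
 [ 0.     0.     0.     1.   ]] [[335.25749239   0.         318.81540643]
 [  0.         335.25749239 236.65501764]
 [  0.           0.           1.        ]]
```

move_arm:
  moves:
    - [[0.008,0.0195,0],[0,0,0]]
    - [[0.008,0.0195,0],[0,0,0]]
    - [[0.008,0.0195,0],[0,0,0]]
    - [[0.008,0.0195,0],[0,0,0]]
    - [[0.008,0.0195,0],[0,0,0]]
    - [[0.008,0.0195,0],[0,0,0]]
    - [[0.008,0.0195,0],[0,0,0]]
    - [[0.008,0.0195,0],[0,0,0]]
    - [[0.008,0.0195,0],[0,0,0]]
    - [[0.008,0.0195,0],[0,0,0]]
    - [[0.008,0.0195,0],[0,0,0]]
    - [[0.008,0.0195,0],[0,0,0]]
    - [[0.008,0.0195,0],[0,0,0]]
    - [[0.008,0.0195,0],[0,0,0]]
    - [[0.008,0.0195,0],[0,0,0]]
    - [[0.008,0.0195,0],[0,0,0]]
    - [[0.008,0.0195,0],[0,0,0]]
    - [[0.008,0.0195,0],[0,0,0]]
    - [[0.008,0.0195,0],[0,0,0]]
    - [[0.008,0.0195,0],[0,0,0]]

```text
time_s: 1.77
position: [0.398, -0.2138, 0.2223]
eef_rot: [[0.931, 0.366, -0.0], [0.366, -0.931, 0.0], [-0.0, -0.0, -1.0]]
contact_force: [-1.4, -0.6, 0.1]
grip_width: 0.0873
```

move_arm:
  moves:
    - [[0,0,0],[0,0,0]]
    - [[0,0,0],[0,0,0]]
    - [[0,0,0],[0,0,0]]

```text
time_s: 2.02
position: [0.3975, -0.2154, 0.2224]
eef_rot: [[0.931, 0.366, -0.0], [0.366, -0.931, -0.0], [-0.0, -0.0, -1.0]]
contact_force: [-0.1, -0.1, -0.8]
grip_width: 0.087
```

```bash
python3 - <<'E'
from h import *
im,d,K,W=cam("wrist"); save("w1",im); np.savez("w1.npz",im=im,d=d,K=K,W=W)
s=r.sense(); print(s["time_s"],s["position"].round(4),s["joint_pos"].round(3),s["eef_rot"].round(3).tolist())
P=cloud(d,K,W)
print("centre", P[240,320])
m=(P[...,2]>.035)&(P[...,2]<.075)&(np.hypot(P[...,0]-.4,P[...,1]+.215)<.05)
q=P[m]; print(m.sum(),q.mean(0).round(4),np.median(q[:,2]))
v,u=np.nonzero(m); print(u.min(),u.max(),v.min(),v.max())
R=cv2.minAreaRect(q[:,:2].astype(np.float32)); print(R)
t=q[q[:,2]>.05]; print(t.mean(0),cv2.minAreaRect(t[:,:2].astype(np.float32)))
E
```

```text
2.0667 [ 0.3974 -0.2157  0.2224] [ 0.71  -0.057 -0.297  1.906 -0.017  1.29  -0.779] [[0.931, 0.365, -0.0], [0.365, -0.931, -0.0], [-0.0, -0.0, -1.0]]
centre [ 0.37833468 -0.2226128   0.05459421]
1723 [ 0.4038 -0.2199  0.059 ] 0.060089542688364306
300 354 190 244
((0.4021425247192383, -0.22087106108665466), (0.042237527668476105, 0.04205500707030296), 63.740970611572266)
[ 0.40361773 -0.22001811  0.05919265] ((0.40212956070899963, -0.22090232372283936), (0.04212917387485504, 0.042083125561475754), 63.81290817260742)
```

View pics/w1.png

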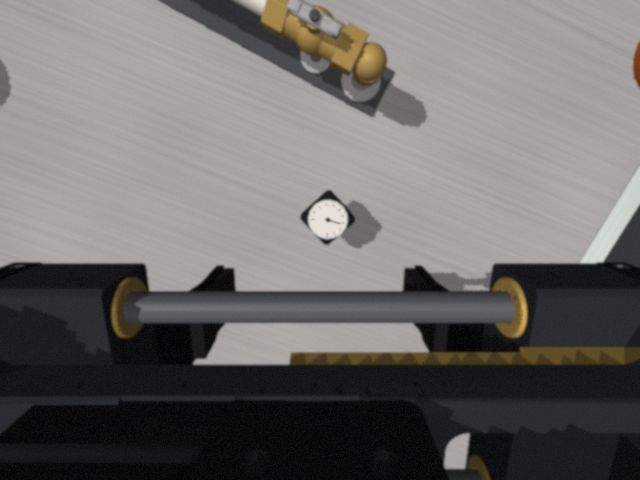

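Wrist view: the dial is at (328,218) with its case turned like a diamond (sides at 63.8° mod 90°, 42.1 mm square as specified), and the valve is above it. I still need the channel's direction, so I look at the clip in the side image.

```bash
python3 - <<'E'
from h import *
ims=[cam("side")[0] for _ in range(6)]
im=np.mean(ims,0).astype(np.uint8)
a=cv2.resize(im[205:250,402:462],(800,600),interpolation=cv2.INTER_CUBIC); save("side_z",np.clip(a.astype(int)*1.3,0,255).astype(np.uint8))
_,d,K,W=cam("side"); p=W[:3,:3].T@(np.array([.402,-.221,0])-W[:3,3]); uv=K@p; uv/=uv[2]; print(uv, "crop",(uv[0]-402)*13.33,(uv[1]-205)*13.33)
for a in (63.8,-26.2):
    q=np.array([.402+.02*np.cos(np.radians(a)),-.221+.02*np.sin(np.radians(a)),0]); p=K@(W[:3,:3].T@(q-W[:3,3])); print(a,(p/p[2]-uv)[:2]*13.33)
E
```

```text
[428.02360772 235.84039261   1.        ] crop 346.8946908668023 411.10243346630966
63.8 [-69.3303492   33.38453382]
-26.2 [-71.31021019 -38.90429717]
```

View pics/side_z.png

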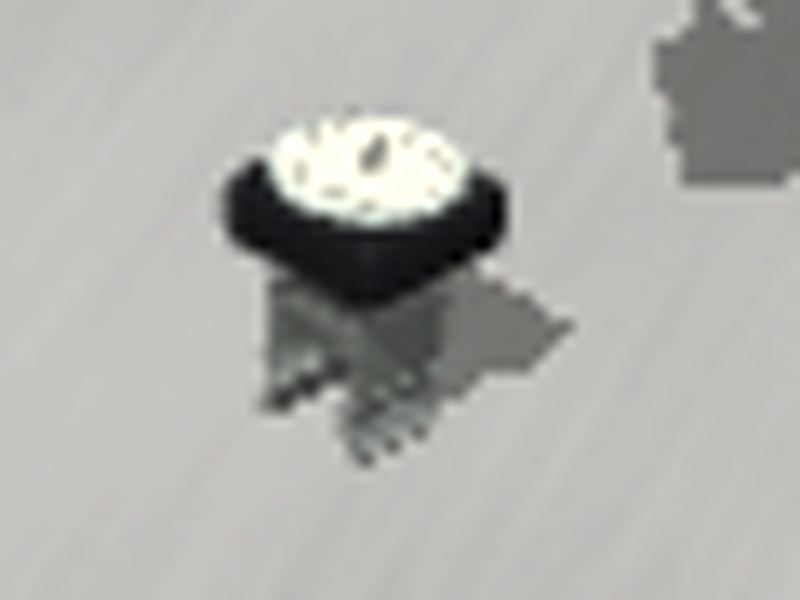

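The clip's feet show it clearly. One arm's foot runs from (355,460) to (430,430), along the 63.8° direction, and the other foot is across at (270,405). So the channel is at 63.8° and the jaws must close along −26.2°: turn +42.4°.

move_arm:
  moves:
    - [[0.0005,-0.0005,-0.008],[0,0,4.24]]
    - [[0.0005,-0.0005,-0.01],[0,0,4.24]]
    - [[0.0005,-0.0005,-0.01],[0,0,4.24]]
    - [[0.0005,-0.0005,-0.01],[0,0,4.24]]
    - [[0.0005,-0.0005,-0.01],[0,0,4.24]]
    - [[0.0005,-0.0005,-0.01],[0,0,4.24]]
    - [[0.0005,-0.0005,-0.01],[0,0,4.24]]
    - [[0.0005,-0.0005,-0.01],[0,0,4.24]]
    - [[0.0005,-0.0005,-0.01],[0,0,4.24]]
    - [[0,-0.0005,-0.01],[0,0,4.24]]
    - [[0,0,0],[0,0,0]]
    - [[0,0,0],[0,0,0]]
    - [[0,0,0],[0,0,0]]
    - [[0,0,0],[0,0,0]]

```text
time_s: 3.58
position: [0.4029, -0.2201, 0.1253]
eef_rot: [[0.442, 0.897, 0.001], [0.897, -0.442, -0.0], [-0.0, 0.001, -1.0]]
contact_force: [-0.5, 0.1, -0.8]
grip_width: 0.087
```

```bash
python3 - <<'E'
from h import *
im,d,K,W=cam("wrist"); save("w2",im)
s=r.sense(); print(s["time_s"],s["position"].round(4),s["joint_pos"].round(3),s["eef_rot"].round(3).tolist(),s["contact_force"].round(1))
P=cloud(d,K,W)
m=(P[...,2]>.045)&(P[...,2]<.068)&(np.hypot(P[...,0]-.402,P[...,1]+.221)<.035)
q=P[m]; print(m.sum(),np.median(q[:,2]),cv2.minAreaRect(q[:,:2].astype(np.float32)))
t=s["eef_rot"].T@(q-s["position"]).T; print("tool frame min/max",t.min(1).round(4),t.max(1).round(4))
# white dial disc
c,l,st,ce=cv2.connectedComponentsWithStats(((im.min(-1)>185)&m).astype(np.uint8)); i=1+st[1:,4].argmax(); print(st[i],ce[i],ray(*ce[i],.059,K,W), s["eef_rot"].T@(ray(*ce[i],.059,K,W)-s["position"]))
E
```

```text
3.6333 [ 0.4028 -0.2201  0.1252] [ 0.697  0.04  -0.299  2.021  0.014  1.081 -0.065] [[0.442, 0.897, 0.001], [0.897, -0.442, -0.001], [-0.0, 0.001, -1.0]] [0.5 0.2 0.3]
3242 0.0602065136147706 ((0.40228062868118286, -0.22060269117355347), (0.041306424885988235, 0.04192536696791649), 63.45271301269531)
tool frame min/max [-0.0213 -0.0214  0.0627] [0.02   0.0207 0.0797]
[ 293  226   54   52 2012] [319.38419483 251.3583499 ] [ 0.40221365 -0.22073425  0.059     ] [-0.00086718 -0.00031338  0.06624346]
```

move_arm:
  moves:
    - [[-0.0005,-0.0005,-0.012],[0,0,0]]
    - [[0,0,-0.012],[0,0,0]]
    - [[0,0,-0.012],[0,0,0]]
    - [[0,0,-0.012],[0,0,0]]
    - [[0,0,-0.012],[0,0,0]]
    - [[0,0,-0.012],[0,0,0]]
    - [[0,0,-0.012],[0,0,0]]
    - [[0,0,-0.006],[0,0,0]]
    - [[0,0,-0.003],[0,0,0]]
    - [[0,0,-0.002],[0,0,0]]
    - [[0,0,0],[0,0,0]]
    - [[0,0,0],[0,0,0]]
    - [[0,0,0],[0,0,0]]

```text
time_s: 4.72
position: [0.4023, -0.2206, 0.0301]
eef_rot: [[0.441, 0.898, 0.001], [0.898, -0.441, -0.0], [-0.0, 0.001, -1.0]]
contact_force: [-0.4, -0.2, 0.4]
grip_width: 0.087
```

move_arm:
  moves:
    - [[0,0,0],[0,0,0]]
    - [[0,0,0],[0,0,0]]
    - [[0,0,0],[0,0,0]]
    - [[0,0,0],[0,0,0]]
    - [[0,0,0],[0,0,0]]
    - [[0,0,0],[0,0,0]]
    - [[0,0,0],[0,0,0]]
    - [[0,0,0],[0,0,0]]
    - [[0,0,0],[0,0,0]]
    - [[0,0,0],[0,0,0]]
  gripper: 0.03
  newtons: 55

```text
time_s: 5.55
position: [0.402, -0.2204, 0.0296]
eef_rot: [[0.44, 0.898, 0.0], [0.898, -0.44, 0.0], [0.0, 0.0, -1.0]]
contact_force: [-0.2, 1.0, -0.8]
grip_width: 0.0415
```

move_arm:
  moves:
    - [[0,0,0.005],[0,0,0]]
    - [[0,0,0.01],[0,0,0]]
    - [[0,0,0.015],[0,0,0]]
    - [[0,0,0.015],[0,0,0]]
    - [[0,0,0.015],[0,0,0]]
    - [[0,0,0.015],[0,0,0]]
    - [[0,0,0.015],[0,0,0]]
    - [[0,0,0.015],[0,0,2]]
    - [[0,0,0.015],[0,0,2]]
    - [[0,0,0.015],[0,0,2]]
    - [[0,0,0.015],[0,0,2]]
    - [[0,0,0.01],[0,0,2]]
    - [[0,0,0],[0,0,0]]
    - [[0,0,0],[0,0,0]]

```text
time_s: 6.72
position: [0.4021, -0.2204, 0.1903]
eef_rot: [[0.279, 0.96, 0.001], [0.96, -0.279, -0.001], [-0.0, 0.001, -1.0]]
contact_force: [0.2, -0.3, -0.7]
grip_width: 0.0412
```

move_arm:
  moves:
    - [[0.004,0.007,0],[0,0,0.54]]
    - [[0.0085,0.0145,0],[0,0,0.54]]
    - [[0.0085,0.0145,0],[0,0,0.54]]
    - [[0.0085,0.0145,0],[0,0,0.54]]
    - [[0.0085,0.0145,0],[0,0,0.54]]
    - [[0.0085,0.0145,0],[0,0,0.54]]
    - [[0.0085,0.0145,0],[0,0,0.54]]
    - [[0.0085,0.0145,0],[0,0,0.54]]
    - [[0.0085,0.0145,0],[0,0,0.54]]
    - [[0.0085,0.0145,0],[0,0,0.54]]
    - [[0.0085,0.0145,0],[0,0,0.54]]
    - [[0.0085,0.0145,0],[0,0,0.54]]
    - [[0.0085,0.0145,0],[0,0,0.54]]
    - [[0.0085,0.0145,0],[0,0,0.54]]
    - [[0.0085,0.0145,0],[0,0,0.54]]
    - [[0.0085,0.0145,0],[0,0,0.54]]
    - [[0.0085,0.0145,0],[0,0,0.54]]
    - [[0.0085,0.0145,0],[0,0,0.54]]
    - [[0.0085,0.0145,0],[0,0,0.54]]
    - [[0.0075,0.0115,0],[0,0,0.54]]

```text
time_s: 8.38
position: [0.5665, 0.0611, 0.1889]
eef_rot: [[0.091, 0.996, -0.001], [0.996, -0.091, 0.001], [0.0, -0.001, -1.0]]
contact_force: [-0.2, 0.5, -1.3]
grip_width: 0.0416
```

move_arm:
  moves:
    - [[0,0,0],[0,0,0]]
    - [[0,0,0],[0,0,0]]
    - [[0,0,0],[0,0,0]]
    - [[0,0,0],[0,0,0]]

```text
time_s: 8.72
position: [0.5662, 0.0581, 0.1894]
eef_rot: [[0.094, 0.996, -0.0], [0.996, -0.094, -0.001], [-0.001, -0.0, -1.0]]
contact_force: [-0.7, -0.5, -0.6]
grip_width: 0.0414
```

```bash
python3 - <<'E'
from h import *
im,d,K,W=cam("wrist"); save("w3",im); np.savez("w3.npz",im=im,d=d,K=K,W=W)
s=r.sense(); print(s["time_s"],s["position"].round(4),s["joint_pos"].round(3),s["eef_rot"].round(3).tolist(),s["contact_force"].round(1),s["grip_width"])
np.savez("pose3.npz",p=s["position"],R=s["eef_rot"])
E
```

```text
8.7667 [0.5663 0.0581 0.1895] [ 0.316  0.24  -0.576  1.686  0.137  1.256 -0.384] [[0.094, 0.996, -0.0], [0.996, -0.094, -0.001], [-0.001, -0.0, -1.0]] [ 0.1 -0.5 -0.6] 0.041713429424548025
```

View pics/w3.png

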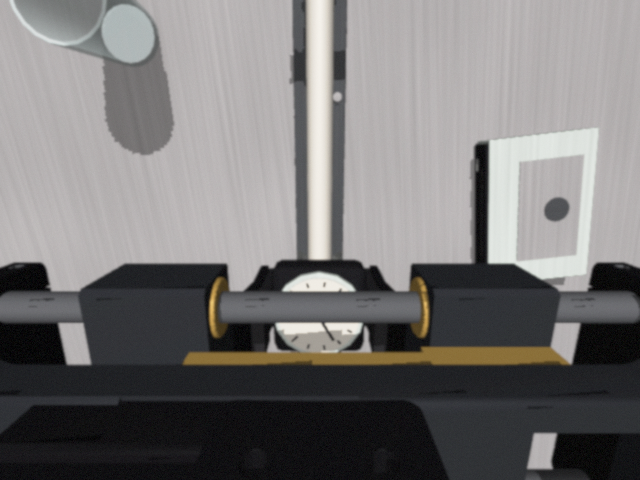

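Wrist view: the dial is held at (320,312) and the pipe runs straight up the picture at u≈319, so the two are nearly in line. Next I measure the residual offset and angle, and the nut face from the first wrist image.

```bash
python3 - <<'E'
from h import *
z=np.load("w3.npz"); im,d,K,W=z["im"].astype(int),z["d"],z["K"],z["W"]; s=np.load("pose3.npz")
P=cloud(d,K,W)
m=(P[...,2]>.07)&(P[...,2]<.1); m[262:]=0; m[:,:280]=0; m[:,360:]=0
C=[];
for v in range(5,250,5):
    us=np.nonzero(m[v])[0]; C.append(s["R"].T@(ray((us[0]+us[-1])/2,v,.08,K,W)-s["p"]))
C=np.array(C); p=np.polyfit(C[:,0],C[:,1],1); print("pipe in tool frame y= %.4f x + %.5f"%tuple(p),"deg",np.degrees(p[0]),"resid",np.std(C[:,1]-np.polyval(p,C[:,0])), "ztop",P[m][:,2].max(), "x range",C[0,0],C[-1,0])
# white dial centre u ; black case edges on row ~265
zt=s["p"][2]+.03 # top of case/dial ~ TCP+0.030
w=(im.min(-1)>180)&(d>.1)&(d<.2); ys,xs=np.nonzero(w[270:292,240:400]); xs+=240; ys+=270
top=[]
for v in range(276,292,3):
    us=xs[ys==v]; top.append(s["R"].T@(ray((us.min()+us.max())/2,v,zt,K,W)-s["p"])); 
print("dial mid tool",np.array(top).round(4)[:,:2].tolist())
q=P[225:300,240:400]; hh=q[...,2]; print("case z",np.percentile(hh[(hh>.18)],[5,50,90]).round(4))
k=(hh>s["p"][2]+.022)&(hh<s["p"][2]+.034); t=(q[k]-s["p"])@s["R"]; print("case tool ext",t.min(0).round(4),t.max(0).round(4),k.sum())
z=np.load("w1.npz"); im,d,K,W=z["im"],z["d"],z["K"],z["W"]; P=cloud(d,K,W)
h=cv2.cvtColor(im,cv2.COLOR_RGB2HSV).astype(int); br=(h[...,0]>10)&(h[...,0]<28)&(h[...,1]>110)&(P[...,2]>.05)&(P[...,2]<.12); br[130:]=0
u=np.array([.0935,.9956]); t=(P[br][:,:2]-[.5665,.059])@u; tz=P[br][:,2]
print("brass along pipe from mid(.5665,.059):",np.percentile(t,[0,1,50,99,100]).round(4)); 
g=P[br]; g=g[t>t.max()-.012]; print(g.mean(0),g.min(0),g.max(0))
E
```

```text
pipe in tool frame y= 0.0001 x + -0.00020 deg 0.004578810917702632 resid 0.000106830151343871 ztop 0.09374678099756306 x range 0.16980779032182391 -0.008188224733803115Traceback (most recent call last):
  File "<stdin>", line 14, in <module>
    return umr_minimum(a, axis, None, out, keepdims, initial, where)
ValueError: zero-size array to reduction operation minimum which has no identity
```

```bash
python3 - <<'E'
from h import *
z=np.load("w3.npz"); im,d,K,W=z["im"].astype(int),z["d"],z["K"],z["W"]; s=np.load("pose3.npz")
P=cloud(d,K,W); q=(P-s["p"])@s["R"]
print("dial px depth",d[285,320],q[285,320],q[285,290],q[268,320])
k=(abs(q[...,2]+.029)<.008); k[:255]=0;k[292:]=0;k[:,:262]=0;k[:,380:]=0
t=q[k]; print("case ext",k.sum(),t.min(0).round(4),t.max(0).round(4))
wh=k&(im.min(-1)>170); t=q[wh]; print("white",wh.sum(),t.min(0).round(4),t.max(0).round(4))
z=np.load("w1.npz"); im,d,K,W=z["im"],z["d"],z["K"],z["W"]; P=cloud(d,K,W)
h=cv2.cvtColor(im,cv2.COLOR_RGB2HSV).astype(int); br=(h[...,0]>10)&(h[...,0]<28)&(h[...,1]>110)&(P[...,2]>.05)&(P[...,2]<.12); br[130:]=0
u=np.array([.0935,.9956]); t=(P[br][:,:2]-[.5665,.059])@u
print("brass along pipe:",np.percentile(t,[0,1,50,99,100]).round(4)) 
E
```

```text
dial px depth 0.14205989 [ 0.01390442  0.0001806  -0.03084624] [ 0.01412475 -0.01248138 -0.03139139] [ 0.01898679  0.00019714 -0.02376557]
case ext 2767 [ 0.0091 -0.026  -0.0324] [ 0.0209  0.0269 -0.021 ]
white 909 [ 0.011  -0.0156 -0.0324] [ 0.0193  0.0143 -0.0287]
brass along pipe: [-0.2759 -0.2729 -0.2329 -0.1737 -0.1717]
```

The pipe is parallel to the tool (0.00°), 0.2 mm off centre. The nut face is 171 mm from my mid-span point, against 170 mm expected. Now I descend to just above contact.

move_arm:
  moves:
    - [[0,0,-0.008],[0,0,0]]
    - [[0,0,-0.01],[0,0,0]]
    - [[0,0,-0.01],[0,0,0]]
    - [[0,0,-0.01],[0,0,0]]
    - [[0,0,-0.01],[0,0,0]]
    - [[0,0,-0.01],[0,0,0]]
    - [[0,0,-0.008],[0,0,0]]
    - [[0,0,-0.006],[0,0,0]]
    - [[0,0,-0.005],[0,0,0]]
    - [[0,0,0],[0,0,0]]
    - [[0,0,0],[0,0,0]]
    - [[0,0,0],[0,0,0]]

```text
time_s: 9.77
position: [0.5668, 0.0592, 0.113]
eef_rot: [[0.093, 0.996, 0.001], [0.996, -0.093, 0.0], [0.0, 0.001, -1.0]]
contact_force: [0.9, 0.1, -1.0]
grip_width: 0.0413
```

move_arm:
  moves:
    - [[0,0,-0.002],[0,0,0]]
    - [[0,0,-0.002],[0,0,0]]
    - [[0,0,-0.002],[0,0,0]]
    - [[0,0,-0.002],[0,0,0]]
    - [[0,0,-0.002],[0,0,0]]
    - [[0,0,0],[0,0,0]]
    - [[0,0,0],[0,0,0]]

```text
time_s: 10.35
position: [0.5665, 0.0592, 0.1027]
eef_rot: [[0.093, 0.996, 0.0], [0.996, -0.093, 0.0], [0.0, 0.0, -1.0]]
contact_force: [-1.2, -0.4, 2.8]
grip_width: 0.0416
```

move_arm:
  moves:
    - [[0,0,-0.002],[0,0,0]]
    - [[0,0,-0.002],[0,0,0]]
    - [[0,0,-0.002],[0,0,0]]
    - [[0,0,-0.002],[0,0,0]]
    - [[0,0,0],[0,0,0]]
    - [[0,0,0],[0,0,0]]

```text
time_s: 10.85
position: [0.5667, 0.0593, 0.095]
eef_rot: [[0.093, 0.996, 0.001], [0.996, -0.093, -0.0], [0.0, 0.001, -1.0]]
contact_force: [-2.0, 0.1, 8.9]
grip_width: 0.0413
```

move_arm:
  moves:
    - [[0,0,-0.0015],[0,0,0]]
    - [[0,0,-0.0015],[0,0,0]]
    - [[0,0,-0.001],[0,0,0]]
    - [[0,0,0],[0,0,0]]
    - [[0,0,0],[0,0,0]]

```text
time_s: 11.27
position: [0.5669, 0.0593, 0.0914]
eef_rot: [[0.093, 0.996, 0.001], [0.996, -0.093, -0.0], [0.0, 0.001, -1.0]]
contact_force: [-3.9, -0.8, 10.0]
grip_width: 0.0416
```

Lateral force is growing (−3.9 N in x), so the clip sits slightly to +x of the pipe. I ease it 1 mm toward −x.

move_arm:
  moves:
    - [[-0.0005,0,0],[0,0,0]]
    - [[-0.0005,0,0],[0,0,0]]
    - [[0,0,0],[0,0,0]]
    - [[0,0,0],[0,0,0]]

```text
time_s: 11.6
position: [0.5665, 0.0593, 0.0917]
eef_rot: [[0.093, 0.996, 0.002], [0.996, -0.093, 0.0], [0.0, 0.002, -1.0]]
contact_force: [-1.2, 0.1, 10.1]
grip_width: 0.0413
```

```bash
python3 - <<'E'
from h import *
f=[]
for _ in range(4):
    im,d,K,W=cam("side"); s=r.sense(); f.append(np.r_[s["contact_force"],s["moment"]])
print(np.round(f,2), s["position"])
save("press1",cv2.resize(im[200:320,270:430],(800,600),interpolation=cv2.INTER_CUBIC))
E
```

```text
[[-9.100e-01  1.800e-01  9.540e+00 -4.000e-02  2.400e-01 -1.000e-02]
 [-2.050e+00 -4.100e-01  1.016e+01 -9.000e-02  2.600e-01  1.000e-02]
 [-1.480e+00 -7.700e-01  1.025e+01 -1.100e-01  2.800e-01 -1.000e-02]
 [-1.020e+00 -4.100e-01  1.064e+01 -1.100e-01  2.600e-01 -2.000e-02]] [0.56654324 0.05930772 0.09169514]
```

View pics/press1.png

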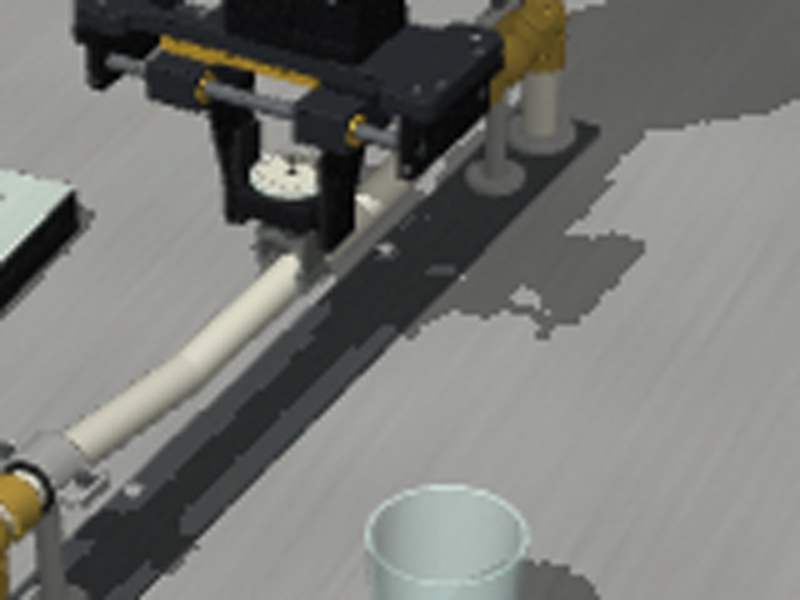

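Side view: the clip straddles the pipe squarely at its middle and the pipe is bowing. With lateral force now small, I keep pressing in small steps.

move_arm:
  moves:
    - [[-0.0005,0,-0.001],[0,0,0]]
    - [[0,0,-0.001],[0,0,0]]
    - [[0,0,-0.001],[0,0,0]]
    - [[0,0,0],[0,0,0]]
    - [[0,0,0],[0,0,0]]

```text
time_s: 12.22
position: [0.5664, 0.0593, 0.089]
eef_rot: [[0.093, 0.996, 0.003], [0.996, -0.093, 0.0], [0.0, 0.003, -1.0]]
contact_force: [-0.6, 0.1, 12.2]
grip_width: 0.0412
```

move_arm:
  moves:
    - [[0,0,-0.001],[0,0,0]]
    - [[0,0,-0.001],[0,0,0]]
    - [[0,0,0],[0,0,0]]

```text
time_s: 12.47
position: [0.5665, 0.0594, 0.087]
eef_rot: [[0.093, 0.996, 0.003], [0.996, -0.093, 0.0], [0.0, 0.003, -1.0]]
contact_force: [-0.8, -0.3, 12.8]
grip_width: 0.0413
```

move_arm:
  moves:
    - [[0,0,-0.001],[0,0,0]]
    - [[0,0,-0.001],[0,0,0]]
    - [[0,0,0],[0,0,0]]

```text
time_s: 12.72
position: [0.5666, 0.0594, 0.0851]
eef_rot: [[0.093, 0.996, 0.004], [0.996, -0.093, 0.0], [0.0, 0.004, -1.0]]
contact_force: [-0.7, -0.7, 14.1]
grip_width: 0.0417
```

move_arm:
  moves:
    - [[0,0,-0.001],[0,0,0]]
    - [[0,0,-0.001],[0,0,0]]
    - [[0,0,0],[0,0,0]]

```text
time_s: 12.97
position: [0.5666, 0.0594, 0.0833]
eef_rot: [[0.093, 0.996, 0.004], [0.996, -0.093, 0.0], [0.001, 0.004, -1.0]]
contact_force: [-1.8, -0.9, 15.0]
grip_width: 0.0413
```

move_arm:
  moves:
    - [[0,0,-0.001],[0,0,0]]
    - [[0,0,-0.001],[0,0,0]]
    - [[0,0,0],[0,0,0]]

```text
time_s: 13.22
position: [0.5667, 0.0595, 0.0814]
eef_rot: [[0.093, 0.996, 0.004], [0.996, -0.093, 0.0], [0.001, 0.004, -1.0]]
contact_force: [-1.7, -0.3, 16.1]
grip_width: 0.0414
```

move_arm:
  moves:
    - [[-0.0003,0,-0.001],[0,0,0]]
    - [[0,0,-0.0005],[0,0,0]]
    - [[0,0,0],[0,0,0]]

```text
time_s: 13.47
position: [0.5663, 0.0594, 0.0794]
eef_rot: [[0.093, 0.996, 0.004], [0.996, -0.093, 0.0], [0.001, 0.004, -1.0]]
contact_force: [0.6, -0.7, 8.5]
grip_width: 0.0412
```

move_arm:
  moves:
    - [[0,0,-0.001],[0,0,0]]
    - [[0,0,-0.0005],[0,0,0]]
    - [[0,0,0],[0,0,0]]

```text
time_s: 13.72
position: [0.5663, 0.0594, 0.0778]
eef_rot: [[0.093, 0.996, 0.004], [0.996, -0.093, 0.0], [0.001, 0.004, -1.0]]
contact_force: [-0.3, 0.6, 10.0]
grip_width: 0.0416
```

It snapped: the force dropped from 16 to 8.5 N. Now I raise it to unload the pipe.

move_arm:
  moves:
    - [[0,0,0.001],[0,0,0]]
    - [[0,0,0.002],[0,0,0]]
    - [[0,0,0.002],[0,0,0]]
    - [[0,0,0.002],[0,0,0]]
    - [[0,0,0.002],[0,0,0]]
    - [[0,0,0.002],[0,0,0]]
    - [[0,0,0.001],[0,0,0]]
    - [[0,0,0],[0,0,0]]
    - [[0,0,0],[0,0,0]]
    - [[0,0,0],[0,0,0]]

```text
time_s: 14.55
position: [0.5662, 0.0593, 0.0891]
eef_rot: [[0.093, 0.996, 0.003], [0.996, -0.093, 0.001], [0.001, 0.003, -1.0]]
contact_force: [6.7, 0.9, 1.4]
grip_width: 0.0411
```

```bash
python3 - <<'E'
from h import *
f=[]
for n in ["side"]*4:
    im,d,K,W=cam(n); s=r.sense(); f.append(np.r_[s["contact_force"],s["moment"]])
print(np.mean(f,0).round(2), s["position"])
save("home1",cv2.resize(im[200:260,300:380],(800,600),interpolation=cv2.INTER_CUBIC))
E
```

```text
[ 5.99  1.12  1.8   0.17 -1.55 -0.01] [0.56621243 0.05932471 0.08911352]
```

View pics/home1.png

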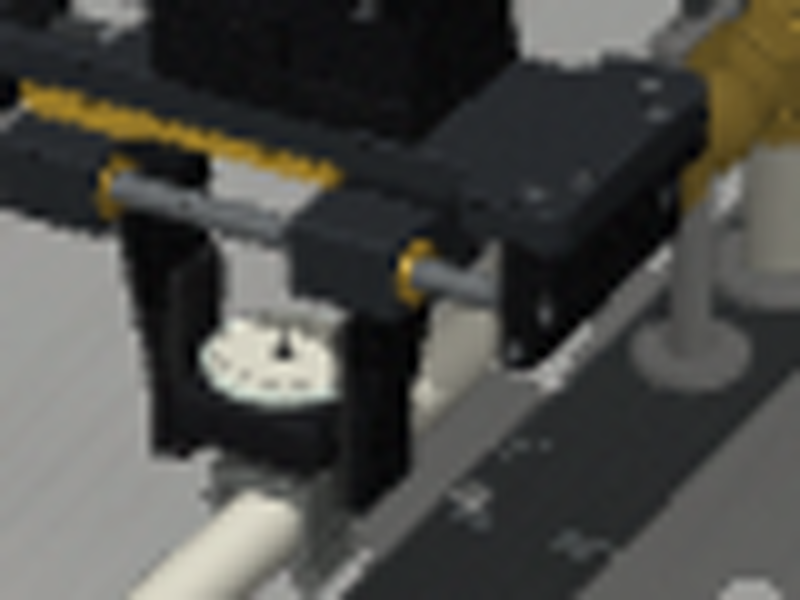

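The picture shows the clip closed round the pipe, saddle down on it. There is a 6 N sideways load, so I move +x to relieve it and finish the rise.

move_arm:
  moves:
    - [[0.0005,0,0.001],[0,0,0]]
    - [[0.0005,0,0.001],[0,0,0]]
    - [[0,0,0],[0,0,0]]
    - [[0,0,0],[0,0,0]]
    - [[0,0,0],[0,0,0]]

```text
time_s: 15.17
position: [0.5663, 0.0593, 0.0907]
eef_rot: [[0.093, 0.996, 0.001], [0.996, -0.093, 0.0], [0.001, 0.001, -1.0]]
contact_force: [4.5, 0.8, 1.1]
grip_width: 0.0414
```

move_arm:
  moves:
    - [[0.0005,0,0.001],[0,0,0]]
    - [[0.0005,0,0.001],[0,0,0]]
    - [[0.0005,0,0],[0,0,0]]
    - [[0,0,0],[0,0,0]]
    - [[0,0,0],[0,0,0]]
    - [[0,0,0],[0,0,0]]

```text
time_s: 15.67
position: [0.5666, 0.0592, 0.0922]
eef_rot: [[0.093, 0.996, -0.001], [0.996, -0.093, -0.0], [-0.0, -0.001, -1.0]]
contact_force: [0.4, 0.4, -0.7]
grip_width: 0.0412
```

```bash
python3 - <<'E'
from h import *
f=[]
for n in ["side"]*5:
    im,d,K,W=cam(n); s=r.sense(); f.append(np.r_[s["contact_force"],s["moment"]])
print(np.mean(f,0).round(2), s["position"],s["eef_rot"].round(4).tolist(),s["joint_pos"].round(3))
E
```

```text
[-0.07  2.07 -0.32  0.39 -0.1   0.02] [0.56664663 0.05920008 0.09232218] [[0.0927, 0.9957, -0.001], [0.9957, -0.0927, -0.0], [-0.0001, -0.001, -1.0]] [ 0.292  0.332 -0.561  1.791  0.198  1.075 -0.432]
```

The load is relieved (all forces about 0) at TCP z 0.0923, so the clip is home to within about 1 mm. Now I slide toward the valve, direction −(0.094, 0.996).

move_arm:
  moves:
    - [[-0.0002,-0.002,0],[0,0,0]]
    - [[-0.0004,-0.004,0],[0,0,0]]
    - [[-0.00038,-0.004,0],[0,0,0]]
    - [[-0.00038,-0.004,0],[0,0,0]]
    - [[-0.00038,-0.004,0],[0,0,0]]

```text
time_s: 16.33
position: [0.565, 0.0405, 0.0924]
eef_rot: [[0.093, 0.996, -0.001], [0.996, -0.093, -0.0], [-0.0, -0.001, -1.0]]
contact_force: [-1.1, 2.8, 0.5]
grip_width: 0.0414
```

move_arm:
  moves:
    - [[-0.0005,-0.005,0],[0,0,0]]
    - [[-0.00065,-0.007,0],[0,0,0]]
    - [[-0.00065,-0.007,0],[0,0,0]]
    - [[-0.00065,-0.007,0],[0,0,0]]
    - [[-0.00065,-0.007,0],[0,0,0]]
    - [[-0.00065,-0.007,0],[0,0,0]]
    - [[-0.00065,-0.007,0],[0,0,0]]
    - [[-0.00065,-0.007,0],[0,0,0]]
    - [[-0.0004,-0.004,0],[0,0,0]]
    - [[0,0,0],[0,0,0]]

```text
time_s: 17.17
position: [0.5595, -0.0186, 0.0923]
eef_rot: [[0.094, 0.996, -0.001], [0.996, -0.094, -0.001], [-0.001, -0.001, -1.0]]
contact_force: [-3.6, -1.5, -0.5]
grip_width: 0.0418
```

move_arm:
  moves:
    - [[-0.0009,-0.005,0],[0,0,0]]
    - [[-0.0007,-0.006,0],[0,0,0]]
    - [[-0.0006,-0.006,0],[0,0,0]]
    - [[-0.0006,-0.006,0],[0,0,0]]
    - [[-0.0006,-0.006,0],[0,0,0]]
    - [[-0.0006,-0.006,0],[0,0,0]]
    - [[-0.0005,-0.005,0],[0,0,0]]
    - [[0,0,0],[0,0,0]]
    - [[0,0,0],[0,0,0]]

```text
time_s: 17.92
position: [0.5556, -0.0585, 0.0926]
eef_rot: [[0.094, 0.996, 0.0], [0.996, -0.094, -0.002], [-0.002, 0.0, -1.0]]
contact_force: [-1.4, -3.8, 0.9]
grip_width: 0.0411
```

```bash
python3 - <<'E'
from h import *
f=[]
for n in ["side"]*4:
    im,d,K,W=cam(n); s=r.sense(); f.append(np.r_[s["contact_force"],s["moment"]])
print(np.mean(f,0).round(2), s["position"],s["eef_rot"].round(4).tolist(),s["joint_pos"].round(3),s["time_s"])
save("slide1",cv2.resize(im[180:255,330:430],(800,600),interpolation=cv2.INTER_CUBIC))
E
```

```text
[-0.48 -2.52 -0.03 -0.67  0.03  0.01] [ 0.55561412 -0.05756911  0.09262624] [[0.0933, 0.9956, 0.0004], [0.9956, -0.0933, -0.0009], [-0.0008, 0.0004, -1.0]] [ 0.462  0.3   -0.51   1.821  0.167  1.062 -0.204] 18.1167
```

View pics/slide1.png

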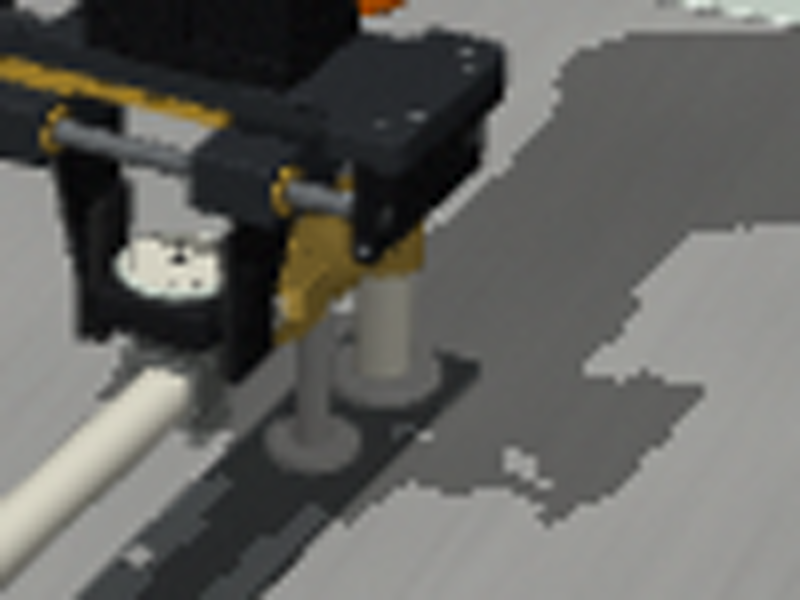

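move_arm:
  moves:
    - [[-0.0003,-0.003,0],[0,0,0]]
    - [[-0.0004,-0.004,0],[0,0,0]]
    - [[-0.0004,-0.004,0],[0,0,0]]
    - [[-0.0004,-0.004,0],[0,0,0]]
    - [[-0.0004,-0.004,0],[0,0,0]]
    - [[-0.0004,-0.004,0],[0,0,0]]
    - [[-0.0003,-0.003,0],[0,0,0]]
    - [[-0.0003,-0.003,0],[0,0,0]]
    - [[-0.0002,-0.002,0],[0,0,0]]
    - [[0,0,0],[0,0,0]]
    - [[0,0,0],[0,0,0]]

```text
time_s: 19.03
position: [0.5525, -0.0885, 0.0927]
eef_rot: [[0.093, 0.996, 0.0], [0.996, -0.093, -0.001], [-0.001, 0.0, -1.0]]
contact_force: [2.4, 0.8, 1.4]
grip_width: 0.0414
```

move_arm:
  moves:
    - [[-0.0001,-0.001,0],[0,0,0]]
    - [[-0.0001,-0.001,0],[0,0,0]]
    - [[-0.0001,-0.001,0],[0,0,0]]

```text
time_s: 19.28
position: [0.5523, -0.0904, 0.0927]
eef_rot: [[0.092, 0.996, 0.0], [0.996, -0.092, 0.0], [0.0, 0.0, -1.0]]
contact_force: [3.0, 2.4, 1.4]
grip_width: 0.0417
```

move_arm:
  moves:
    - [[-0.0001,-0.001,0],[0,0,0]]
    - [[-0.0001,-0.001,0],[0,0,0]]
    - [[-0.0001,-0.001,0],[0,0,0]]

```text
time_s: 19.53
position: [0.5519, -0.0938, 0.0927]
eef_rot: [[0.093, 0.996, 0.0], [0.996, -0.093, 0.0], [0.0, 0.0, -1.0]]
contact_force: [3.9, 3.8, 1.9]
grip_width: 0.0415
```

move_arm:
  moves:
    - [[0.0002,-0.001,0.0003],[0,0,0]]
    - [[0.0002,-0.001,0.0003],[0,0,0]]

```text
time_s: 19.7
position: [0.5519, -0.096, 0.093]
eef_rot: [[0.093, 0.996, -0.001], [0.996, -0.093, -0.0], [-0.0, -0.001, -1.0]]
contact_force: [1.8, 2.7, 1.5]
grip_width: 0.0415
```

move_arm:
  moves:
    - [[0,-0.001,0],[0,0,0]]
    - [[-0.0001,-0.001,0],[0,0,0]]

```text
time_s: 19.87
position: [0.5517, -0.098, 0.0929]
eef_rot: [[0.093, 0.996, -0.001], [0.996, -0.093, 0.0], [-0.0, -0.001, -1.0]]
contact_force: [1.4, 3.1, 1.0]
grip_width: 0.0413
```

move_arm:
  moves:
    - [[0,-0.001,0],[0,0,0]]
    - [[0,0,0],[0,0,0]]

```text
time_s: 20.03
position: [0.5517, -0.0992, 0.093]
eef_rot: [[0.093, 0.996, -0.001], [0.996, -0.093, -0.0], [-0.0, -0.001, -1.0]]
contact_force: [0.2, 2.0, 0.2]
grip_width: 0.0412
```

move_arm:
  moves:
    - [[-0.0001,-0.001,0],[0,0,0]]
    - [[0,0,0],[0,0,0]]

```text
time_s: 20.2
position: [0.5516, -0.0995, 0.093]
eef_rot: [[0.093, 0.996, -0.001], [0.996, -0.093, 0.001], [0.001, -0.001, -1.0]]
contact_force: [0.0, 4.4, 1.2]
grip_width: 0.0416
```

move_arm:
  moves:
    - [[-0.0001,-0.001,0],[0,0,0]]
    - [[0,0,0],[0,0,0]]

```text
time_s: 20.37
position: [0.5516, -0.0996, 0.093]
eef_rot: [[0.092, 0.996, -0.001], [0.996, -0.092, 0.001], [0.001, -0.001, -1.0]]
contact_force: [0.6, 7.3, 2.5]
grip_width: 0.0411
```

move_arm:
  moves:
    - [[-0.0001,-0.001,0],[0,0,0]]
    - [[0,0,0],[0,0,0]]

```text
time_s: 20.53
position: [0.5516, -0.0996, 0.093]
eef_rot: [[0.091, 0.996, -0.001], [0.996, -0.091, 0.002], [0.002, -0.001, -1.0]]
contact_force: [0.9, 9.3, 1.4]
grip_width: 0.0416
```

The clip is against the nut: y stopped at −0.0996, matching the computed −0.099, while the force rose to 9 N. I ease off the push and open.

move_arm:
  moves:
    - [[0.0001,0.001,0],[0,0,0]]
    - [[0.0001,0.001,0],[0,0,0]]
    - [[0,0,0],[0,0,0]]
    - [[0,0,0],[0,0,0]]

```text
time_s: 20.87
position: [0.5517, -0.0995, 0.093]
eef_rot: [[0.093, 0.996, -0.001], [0.996, -0.093, 0.0], [0.0, -0.001, -1.0]]
contact_force: [-0.6, 6.0, 1.0]
grip_width: 0.0415
```

move_arm:
  moves:
    - [[0,0,0],[0,0,0]]
    - [[0,0,0],[0,0,0]]
    - [[0,0,0],[0,0,0]]
    - [[0,0,0],[0,0,0]]
    - [[0,0,0],[0,0,0]]
    - [[0,0,0],[0,0,0]]
  gripper: 0.075

```text
time_s: 21.37
position: [0.5519, -0.1002, 0.0931]
eef_rot: [[0.093, 0.996, -0.0], [0.996, -0.093, -0.0], [-0.0, -0.0, -1.0]]
contact_force: [0.3, 0.3, 0.1]
grip_width: 0.0713
```

Released with forces at zero. I lift clear and then look.

move_arm:
  moves:
    - [[0,0,0.004],[0,0,0]]
    - [[0,0,0.008],[0,0,0]]
    - [[0,0,0.012],[0,0,0]]
    - [[0,0,0.015],[0,0,0]]
    - [[0,0,0.015],[0,0,0]]
    - [[0,0,0.015],[0,0,0]]
    - [[0,0,0.015],[0,0,0]]
    - [[0,0,0.015],[0,0,0]]
    - [[0,0,0.015],[0,0,0]]
    - [[0,0,0.01],[0,0,0]]
    - [[0,0,0.005],[0,0,0]]

```text
time_s: 22.28
position: [0.5527, -0.0998, 0.2247]
eef_rot: [[0.093, 0.996, 0.003], [0.996, -0.093, -0.001], [-0.0, 0.003, -1.0]]
contact_force: [0.2, -0.1, 0.2]
grip_width: 0.0753
```

move_arm:
  moves:
    - [[-0.008,-0.006,0],[0,0,0]]
    - [[-0.012,-0.012,0],[0,0,0]]
    - [[-0.012,-0.012,0],[0,0,0]]
    - [[-0.012,-0.012,0],[0,0,0]]
    - [[-0.012,-0.012,0],[0,0,0]]
    - [[-0.012,-0.012,0],[0,0,0]]
    - [[-0.012,-0.012,0],[0,0,0]]
    - [[-0.005,-0.012,0],[0,0,0]]
    - [[0,-0.012,0],[0,0,0]]
    - [[0,-0.008,0],[0,0,0]]
    - [[0,0,0],[0,0,0]]
    - [[0,0,0],[0,0,0]]
    - [[0,0,0],[0,0,0]]

```text
time_s: 23.37
position: [0.4673, -0.209, 0.2219]
eef_rot: [[0.092, 0.996, -0.0], [0.996, -0.092, 0.001], [0.001, -0.0, -1.0]]
contact_force: [0.1, 1.4, 0.5]
grip_width: 0.0749
```

```bash
python3 - <<'E'
from h import *
s=r.sense(); print(s["time_s"],s["position"].round(3),s["contact_force"].round(1))
out=[]
for n,b in [("side",(320,180,420,255)),("scene",(225,190,325,265))]:
    im,d,K,W=cam(n); out.append(cv2.resize(im[b[1]:b[3],b[0]:b[2]],(400,300),interpolation=cv2.INTER_CUBIC)); P=cloud(d,K,W)
    m=(P[...,2]>.10)&(P[...,2]<.15)&(np.hypot(P[...,0]-.5515,P[...,1]+.0995)<.03); q=P[m]
    if len(q): print(n,"case",len(q),q.min(0).round(4),q.max(0).round(4)); t=q[q[:,2]>.115]; print(t.mean(0).round(4),cv2.minAreaRect(t[:,:2].astype(np.float32)),"top z",np.median(t[:,2]))
    im0=np.load(n+"1.npz")["im"].astype(int); df=(abs(im.astype(int)-im0).max(-1)>40).astype(np.uint8)
    k,l,st,c=cv2.connectedComponentsWithStats(df); print(n,[x.tolist() for x in st[1:] if x[4]>25])
im,d,K,W=cam("wrist"); out.append(cv2.resize(im,(400,300)))
P=cloud(d,K,W); m=(P[...,2]>.112)&(P[...,2]<.13)&(np.hypot(P[...,0]-.5515,P[...,1]+.0995)<.035); q=P[m]; 
if len(q): print("wrist",len(q),np.median(q[:,2]),cv2.minAreaRect(q[:,:2].astype(np.float32)))
o=np.zeros((600,800,3),np.uint8); o[:300,:400]=out[0]; o[:300,400:]=out[1]; o[300:,:400]=out[2]; save("fin",o)
E
```

```text
23.3667 [ 0.467 -0.209  0.222] [0.1 1.4 0.5]
side case 226 [ 0.5284 -0.1208  0.1021] [ 0.5732 -0.0745  0.1257]
[ 0.5496 -0.0954  0.1207] ((0.5513332486152649, -0.0984269306063652), (0.044303230941295624, 0.04101948067545891), 81.83351135253906) top z 0.1210783129046985
side [[369, 0, 157, 158, 7488], [523, 1, 44, 126, 2870], [516, 0, 124, 200, 3773], [517, 71, 10, 21, 99], [604, 97, 36, 7, 188], [603, 117, 8, 33, 94], [451, 160, 18, 8, 56], [407, 181, 70, 31, 1079], [585, 197, 10, 9, 34], [635, 197, 5, 20, 63], [554, 199, 16, 14, 81], [575, 199, 9, 12, 53], [542, 201, 12, 73, 262], [350, 202, 21, 20, 275], [585, 206, 12, 20, 74], [574, 209, 12, 49, 304], [572, 213, 5, 34, 47], [419, 214, 26, 26, 367], [583, 222, 8, 33, 113], [615, 256, 14, 9, 54], [593, 261, 7, 19, 28], [624, 265, 16, 24, 130], [619, 301, 8, 6, 32]]
scene case 217 [ 0.5308 -0.1197  0.1002] [ 0.5741 -0.0777  0.1283]
[ 0.5571 -0.0981  0.1227] ((0.5517269372940063, -0.09840764105319977), (0.04037998244166374, 0.04175759106874466), 84.88919067382812) top z 0.12356687058492533
scene [[62, 0, 98, 71, 2889], [189, 0, 73, 179, 6254], [263, 0, 32, 95, 1366], [300, 0, 34, 90, 1171], [293, 36, 12, 3, 30], [98, 68, 19, 6, 35], [73, 77, 71, 65, 1640], [232, 91, 15, 7, 46], [319, 100, 10, 30, 127], [292, 124, 5, 16, 27], [136, 162, 71, 4, 141], [25, 165, 105, 44, 1589], [163, 175, 59, 5, 126], [95, 178, 64, 27, 864], [220, 214, 30, 21, 263], [270, 218, 13, 7, 63], [122, 221, 67, 35, 1220], [261, 220, 25, 24, 267], [64, 231, 24, 10, 98]]
wrist 3592 0.12386854051174373 ((0.550228476524353, -0.10672903805971146), (0.05531439557671547, 0.042568404227495193), 84.82254028320312)
```

View pics/fin.png

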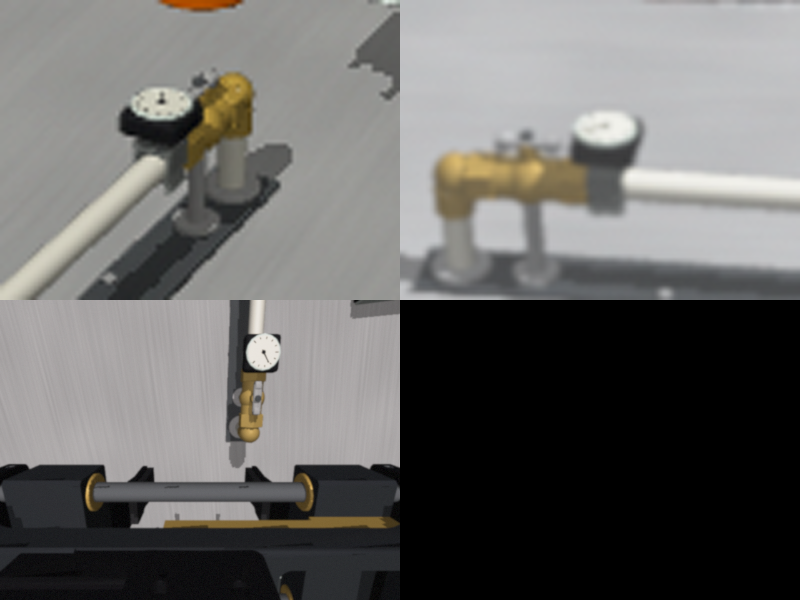

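The final views show the clip touching the nut's face with the dial up and level. The case top is at z 0.123, exactly 43 mm above the pipe axis, so it is fully home. I see no change at the other objects beyond shadow, so I hand in.

```bash
python3 -c "
from bench import r
print(r.sign_off())"
```

```text
the job is handed in; nothing more can be done
None
```

The thermometer is clipped onto the pipe, slid up against the valve's nut and let go. I handed the job in at about 23.5 s of the 70 s allowed.

- **Pressing on:** I gripped it by the case with the jaws across the channel and pressed straight down at mid-span. It snapped at about 16–17 N, when the pipe had dipped about 24 mm by the given 1.4 mm per newton. I pressed about 1.5 mm further before easing off, but with less force than at the snap, so the pipe was bent less then.
- **Sliding:** I first relieved a sideways load of about 6 N that had built up during the lift. The clip stopped at y = −0.0996 with a push of about 9 N (the expected stop was about −0.099). I then eased off, opened the gripper with little load, and lifted clear.
- **Fully home:** the case top measures 0.121 to 0.124 m across the cameras, against 0.123 m expected.
- **Against the nut:** in the scene and side views the clip touches the nut. The case centre measures (0.5515, −0.0984), about 1 mm from where the tool released it, which is within the camera accuracy. My last wrist-camera fit of the case came out about 55 mm long because it also took in part of the valve, so I disregarded it.
- **Other objects:** comparing images before and after showed only arm and shadow changes around the tumbler, drive, canister and soap.

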